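Index the foam core round and clamp it with the trigger clamp

ROBOT

A 6-joint arm with a two-finger parallel gripper is mounted at the origin on the work surface. World frame = base frame: x ahead of the robot, y to its left, z up, the work surface at z = 0. Lengths are in m, angles in rad, forces in N, time in s.
With the tool pointing down it reaches from about 0.35 to 0.95 m from the base axis. Payload 17.4 kg.
Tool frame: the origin (TCP) lies between the finger pads; the fingertips stand 11 mm ahead of it and the grasp point (between the pads) lies 8 mm behind it; z points along the fingers, y is the line along which they close (so a half turn about z gives the same grasp; the last joint's range is limited). The gripper opens to 93 mm and grips with 3 to 60 N. Pads are 15 mm wide; open, the fingers measure 128 mm over their backs; the gripper's body (75 mm by 188 mm) begins 65 mm behind the grasp point.
Start: joints at [-1.318, 0.116, 1.442, -0, 1.584, -0.038], TCP at [0.194, -0.647, 0.23] pointing down, gripper open.
Joint ranges: [-2.83, 2.83], [-0.83, 2.19], [0.07, 2.5], [-1.14, 4.28], [0.01, 3], [-2.97, 2.97]. Speed limits (rad/s): [1.89, 1.89, 2.22, 3.14, 3.14, 3.14].

INTERFACE

Orientations are given as a 3x3 rotation matrix whose columns are the frame's x, y, z axes.
In Python, from workcell import sense, eyes, env gives the robot as it stands.
- The arm moves only by the tool jog_arm, never from a script. Its argument "steps" is a list of rows, each an object of numbers: "x", "y", "z": the shift along the tool's x, y, z in mm; "spin": the turn about the tool's z in rad; "grip": the closure in counts, from 0 (fully open) to 255 (shut). A call has 1 to 8 rows; each row is the pose to reach, as a shift and turn from the pose commanded when the call began, along the tool's axes at that moment; what a row does not reach only later rows make up. A row lasts 1/8 s, in which the tool goes at most 62.5 mm and 10.7 degrees, less where a joint would pass 70% of its speed; a pose out of reach is approached as far as the arm can. A call with a gripper value outside its range is refused whole. The fingers move at their own pace and stop on an object; the grip force is fixed at half the most. Time passes only in rows, so rows that repeat a pose let the fingers close. It gives the time, the measured TCP pose, the force, the opening and the grip force at its end, in the units of the state.
- sense(): the state, without advancing time (a new reading comes with each control period).
- eyes.camera(name): name is "side" or "top" or "wrist"; returns a dict with "color" (400x640x3 uint8, red, green, blue), "intrinsics" (3x3 intrinsics, pixels), "origin" and "rotation" of the camera in the world; the wrist camera has in their place "hand_eye" (4x4, takes a point from camera to tool coordinates, whose origin is the TCP and whose axes are the flange's). Camera axes: x right, y down, z forward; pixel columns grow to the right and rows downward; lengths in m; the calibration is good to about 2 mm. A picture is of the moment at which its call begins: read the wrist's pose just before it. There is no depth.
- env.sign_off(): hands the job in; it is judged then, once.
The state is a dict: "time_s": time; "joint_pos": joint angles; "joint_velocities": joint speeds; "joint_efforts": joint torques, N m; "position": TCP position; "tool_rot": TCP orientation; "wrist_force": force on the tool from outside, world axes, zero at the start; "torque": the same for the moment, N m; "grip_width": finger opening in m; "grasp_force": force on a finger pad.
Only numpy, scipy, OpenCV 4.12 (cv2) and the standard library are available. Lean on these libraries where they do the work, as an engineer would, in place of code of your own. Each camera call takes 0.05 s, during which the arm holds its last target. There are 200 camera calls.

TASK

Turn the indexing table (red knob) just one stop so that the pink foam block faces the clamp's jaw (not the brown plywood one), then pump the orange trigger until the jaw's sprung pad meets the foam and is pushed about halfway into its spring: snug against the post, never bottomed hard so that the foam is crushed. Work the jaw only with the trigger, do not touch the two blocks or disturb the things lying around, and finish while still holding the trigger squeezed with the foam clamped.

Things in the scene. Friction and masses are not known exactly. Their poses are not given: they have to be found in the camera images.
- rig: Fixed grey base plate, 400 x 200 x 12 mm (x from -170 to +230, y +-100 in its own frame), origin on the bench surface; own z is up, own +x is the direction in which the jaw advances. The indexing table's axis is at own (130, 0) mm. The clamp's blue housing stands at own x -145 to -45, y +-21, up to 90 mm high.
- turntable (a joint): Angle of the indexing table (rad): 0 at the start, positive anticlockwise from above. 8 spring detent stops 45 deg (0.785) apart; leaving a stop the detent resists up to about 0.17 Nm at 22.5 deg, then pulls into the next stop. The stop facing the jaw is empty at the start; the two blocks stand on the two neighbouring stations, one each side.
- knob (a point): Point on the table's axis inside the red bar knob on top of the post, 132 mm above the bench. The bar is 60 mm long along the point's own x, 20 mm thick along own y, from 108 to 148 mm high; pinch it across the 20 mm. At turntable 0 its length lies along the rig's x; it turns with the table.
- foam: Loose pink foam block, 36 x 36 mm, 60 mm tall, about 20 g, origin under its centre. It stands on the disc about 65 mm from the table's axis, 45 deg to one side of the jaw's direction (either side may be drawn), between side lips 5 mm high. When it stands before the jaw against the post its front face is about 49 mm ahead (+x) of the rig's origin.
- plywood: Loose brown plywood block with dark ply lines, same size as the foam, origin under its centre, on the other neighbouring station.
- jaw: The clamp's sliding jaw, a blue plate 30 mm wide on a notched steel bar, sprung pad in front. Slides along the rig's +x only. Origin 56 mm above the bench, in line with the pad's front face when the pad is free. At the start the pad is 24 to 48 mm short of where the foam's front face will be. A 10 N brake keeps it where it is left.
- pad_face (a point): Centre of the black pad's front face (30 x 30 mm), 68 mm above the bench, i.e. at the foam's middle height. Looks along the rig's +x.
- cushion (a joint): How far the pad is pressed back into the jaw (m): 0 free, 0.010 bottomed. Its spring pushes with 1 N at first plus 0.7 N per mm (4.5 N at 5 mm, 8 N when bottomed). A yellow stem between pad and blue plate shows what is left.
- trigger (a joint): Squeeze angle of the orange trigger (rad): 0 released, 0.32 fully squeezed towards the rig's -x (21 mm of travel at 150 mm height). Hinge 85 mm above the bench at rig x = -95 mm. It springs back (3 to 5 N at the blade); squeezing takes up to about 17 N in all.
- paddle: The orange trigger blade, 12 mm thick (own x), 22 mm wide (own y), reaching from 85 mm to about 177 mm above the bench. Origin on the middle of its front face (the side towards the jaw), where a finger pushes, about 150 mm above the bench; it tilts with the trigger, +-0.16 rad about upright.
- grip_back (a point): Middle of the rear face (towards the rig's -x) of the fixed black hand grip, 150 mm above the bench. The grip is 18 mm thick, 22 mm wide, up to 180 mm high. From here to the front of the trigger blade is 61 mm released, 40 mm squeezed (at this height); the released blade leans forward, its top edge 66 mm ahead of here.
- roller: Loose laminating roller with green handle, about 240 mm long, 26 mm high, lying on the bench; leave alone.
- cup: Loose white cup, 72 mm across, 85 mm high, on the bench; leave alone.
- offcut: Loose pink foam slab, 140 x 60 x 25 mm, on the bench; leave alone.
- disc (a point): Centre of the indexing table's top on its axis, 38 mm above the bench: aluminium disc of radius 92 mm with an eight-sided wooden post in the middle, 90 mm across its flats, top 93 mm above the bench. Each flat is a station that a block rests against. Own axes turn with the table.
- trigger_hinge (a point): The trigger's hinge axis. Ratchet: while a tooth is caught the jaw advances 45 mm per rad of trigger (up to 14 mm a full stroke) less up to 5 mm lost before a tooth (5 mm pitch) catches; usually 10 mm a full stroke when unloaded, less when it presses. Let the trigger out fully between strokes; the jaw stays where it is.
Mind the look-alikes: they are no part of the job. Of the things that look like the foam, the middle-sized one is meant. What is shaped like the plywood but blue is not meant.

How it is judged:
By the outcome, as a careful person would: the job done as asked, in the order asked, and still so for the second after the job is handed in, while the arm keeps its last pose, push and grip.
It also fails if it takes over 67 s, if anything falls off the work surface, if the arm or the gripper's body presses on something with over 40 N, if the wrist force passes 120 N, or if a joint passes its speed limit or range.

## Working session

There is one attempt and no reset: what is moved stays moved. The work goes in short steps, Python scripts to look and compute and a tool call to move; the robot and the scene stay as the last step left them, time stands still between calls to the robot, and variables do not carry over. Pictures are saved under pics/ and viewed, at most 10 in all, crops included, and the job is handed in when it is done.

Besides the shell and the picture viewer there is one more tool, called after "Call:" as a command line: name --argument value ..., lists and objects as JSON in quotes. jog_arm: Moves the arm, as the interface text tells. Its arguments: {"type":"object","properties":{"steps":{"type":"array","items":{"type":"object","properties":{"x":{"type":"number"},"y":{"type":"number"},"z":{"type":"number"},"spin":{"type":"number"},"grip":{"type":"number"}}}}},"required":["steps"]}

```bash
mkdir -p pics
cat > h.py <<'E'
import numpy as np, cv2
from workcell import sense, eyes, env
def shot(n,f):
    s=sense(); c=eyes.camera(n); cv2.imwrite('pics/'+f,c['color'][:,:,::-1]); np.savez('pics/'+f[:-4]+'.npz',s=s['position'],R=s['tool_rot'],**{k:v for k,v in c.items() if isinstance(v,(np.ndarray,list))}); return c,s
def ray(c,u,v,s=None):
    d=np.linalg.inv(np.array(c['intrinsics']))@[u,v,1.]
    if 'origin' in c: return np.array(c['origin']),np.array(c['rotation'])@d
    T=np.eye(4);T[:3,:3]=s['tool_rot'];T[:3,3]=s['position'];T=T@np.array(c['hand_eye'])
    return T[:3,3],T[:3,:3]@d
def onz(c,u,v,z,s=None):
    o,d=ray(c,u,v,s); return o+d*(z-o[2])/d[2]
def tri(a,b):
    A=[];B=[]
    M=np.zeros((3,3));r=np.zeros(3)
    for o,d in (a,b):
        d=d/np.linalg.norm(d);P=np.eye(3)-np.outer(d,d);M+=P;r+=P@o
    return np.linalg.solve(M,r)
def proj(c,p):
    q=np.array(c['rotation']).T@(np.array(p)-np.array(c['origin']));q=np.array(c['intrinsics'])@q;return q[:2]/q[2]
E
python3 - <<'E'
from h import *
for n in('top','side'):
    c,s=shot(n,n+'0.png');print(n,np.round(c['origin'],3),np.round(c['rotation'],2).tolist())
print(s['time_s'],np.round(s['tool_rot'],3))
E
```

```text
top [0.443 0.013 0.867] [[-0.02, -0.99, 0.17], [-1.0, 0.02, 0.01], [-0.01, -0.17, -0.99]]
side [ 0.372 -0.815  0.823] [[0.97, -0.16, 0.2], [-0.26, -0.62, 0.74], [0.0, -0.77, -0.64]]
0.05 [[ 0.958  0.287 -0.   ]
 [ 0.287 -0.958  0.001]
 [ 0.    -0.001 -1.   ]]
```

View pics/top0.png

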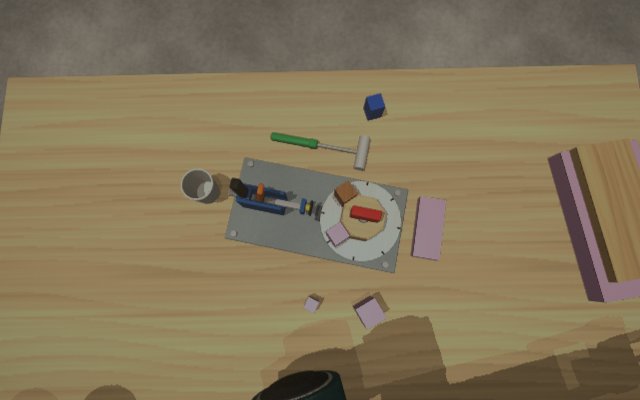

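View pics/side0.png

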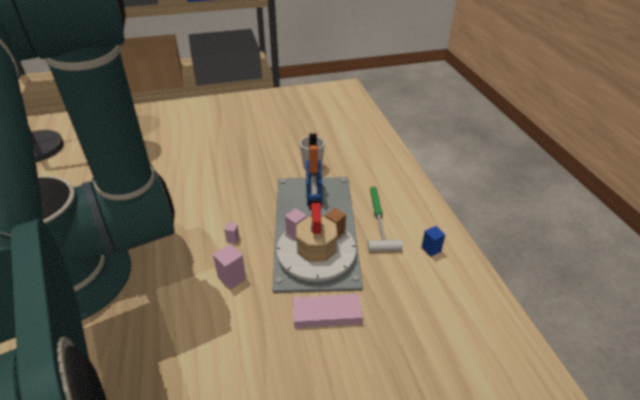

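The top view shows the plate with corners near (245,160), (407,188), (393,271) and (227,238). The knob is at about (366,214), the trigger at about (261,192) and the grip at about (238,188). The foam at (338,233) is on the robot side of the jaw and the plywood at (347,193) is on the far side, so the table must turn clockwise by 45°.

Run:
```python
from h import *
class L(dict):pass
def load(f): return {k:v for k,v in np.load('pics/'+f).items()}
t=load('top0.npz');sd=load('side0.npz')
C=[onz(t,u,v,.012) for u,v in((245,160),(407,188),(393,271),(227,238))]
for p in C:print(np.round(p,3))
for i in range(4):print(np.linalg.norm(C[i]-C[(i+1)%4]).round(3))
cs=sum(C)/4; ex=(C[1]-C[0]+C[2]-C[3]);ex[2]=0;ex/=np.linalg.norm(ex)
O=cs-ex*.03;O[2]=0;ey=np.array([-ex[1],ex[0],0]);print('O',O.round(4),'ex',ex.round(4),'yaw',np.degrees(np.arctan2(ex[1],ex[0])))
W=lambda x,y,z:O+ex*x+ey*y+[0,0,z]
# red/orange blobs
def blob(c,lo,hi,roi):
    h=cv2.cvtColor(c['color'],cv2.COLOR_RGB2HSV);m=cv2.inRange(h,lo,hi);k=np.zeros_like(m);a,b,d,e=roi;k[b:e,a:d]=m[b:e,a:d]
    n,_,st,ce=cv2.connectedComponentsWithStats(k);i=1+np.argmax(st[1:,4]);return ce[i],st[i]
for nm,c,roi in(('top',t,(330,180,410,260)),('side',sd,(290,190,340,240))):
    ce,st=blob(c,(0,190,90),(6,255,255),roi);print('knob',nm,ce,st,onz(c,*ce,.14).round(4))
for nm,c,roi in(('top',t,(225,170,300,215)),('side',sd,(290,130,340,180))):
    ce,st=blob(c,(7,190,90),(16,255,255),roi);print('trig',nm,ce,st,onz(c,*ce,.15).round(4))
print('exp knob',W(.13,0,.14).round(4),proj(t,W(.13,0,.14)),proj(sd,W(.13,0,.14)),'trigtop',W(-.08,0,.177).round(4),proj(t,W(-.08,0,.177)))
```

```text
[0.71  0.184 0.012]
[ 0.634 -0.2    0.012]
[ 0.442 -0.156  0.012]
[0.524 0.223 0.012]
0.391
0.197
0.388
0.191
O [0.5835 0.0419 0.    ] ex [-0.2034 -0.9791  0.    ] yaw -101.73360053859847
knob top [373.546875 212.6875  ] [365 209  17  11  64] [ 0.5565 -0.0988  0.14  ]
knob side [316.49019608 226.76470588] [314 221   6  12  51] [ 0.5486 -0.121   0.14  ]
trig top [260.66666667 189.25925926] [257 185   7  10  27] [0.6062 0.1241 0.15  ]
trig side [313.39473684 158.5       ] [311 152   6  15  38] [0.5997 0.1079 0.15  ]
exp knob [ 0.5571 -0.0853  0.14  ] [366.75501027 212.52004032] [316.19513985 215.0949385 ] trigtop [0.5998 0.1203 0.177 ] [260.49481242 189.40993538]
```

Call:
jog_arm --steps '[{"x": 60,"y": -50,"z": -30},{"x": 115,"y": -98,"z": -50,"spin": -0.18},{"x": 160,"y": -136,"z": -50,"spin": -0.36},{"x": 205,"y": -175,"z": -50,"spin": -0.54},{"x": 250,"y": -213,"z": -50,"spin": -0.72},{"x": 300,"y": -256,"z": -50,"spin": -0.9},{"x": 350,"y": -298,"z": -50,"spin": -1.07},{"x": 400,"y": -341,"z": -50,"spin": -1.07}]'

```text
validation failed for argument at $.st...
```

Run:
```python
from h import *
s=sense();R=np.array(s['tool_rot']);print(s['position'],np.degrees(np.arctan2(R[1,0],R[0,0])))
print(R.T@(np.array([.557,-.088,.26])-s['position'])*1000)
```

```text
[ 0.19350907 -0.64650993  0.22901663] 16.661591967994898
[ 508.36622388 -430.87130084  -30.5396703 ]
```

Call:
jog_arm --steps '[{"x": 60,"y": -50,"z": -30,"spin": 0,"grip": 0},{"x": 115,"y": -98,"z": -50,"spin": -0.18,"grip": 0},{"x": 160,"y": -136,"z": -50,"spin": -0.36,"grip": 0},{"x": 205,"y": -175,"z": -50,"spin": -0.54,"grip": 0},{"x": 250,"y": -213,"z": -50,"spin": -0.72,"grip": 0},{"x": 300,"y": -256,"z": -50,"spin": -0.9,"grip": 0},{"x": 350,"y": -298,"z": -50,"spin": -1.07,"grip": 0},{"x": 400,"y": -341,"z": -50,"spin": -1.07,"grip": 0}]'

```text
time_s: 1.1
position: [0.4618, -0.2309, 0.2796]
tool_rot: [[0.206, 0.979, 0.0], [0.979, -0.206, -0.0], [-0.0, 0.0, -1.0]]
wrist_force: [1.2, -0.2, 0.3]
grip_width: 0.0932
grasp_force: 0.0
```

Run:
```python
from h import *
s=sense();R=np.array(s['tool_rot']);print(s['position'],np.degrees(np.arctan2(R[1,0],R[0,0])))
print(R.T@(np.array([.557,-.088,.26])-s['position'])*1000)
```

```text
[ 0.46183137 -0.2309275   0.279577  ] 78.11905866224109
[159.45949418  63.7020789   19.57837063]
```

Call:
jog_arm --steps '[{"x": 60,"y": 24,"z": 0,"spin": 0,"grip": 0},{"x": 110,"y": 48,"z": 0,"spin": 0,"grip": 0},{"x": 110,"y": 48,"z": 0,"spin": 0,"grip": 0},{"x": 110,"y": 48,"z": 0,"spin": 0,"grip": 0}]'

```text
time_s: 1.6
position: [0.5309, -0.1354, 0.2793]
tool_rot: [[0.208, 0.978, -0.001], [0.978, -0.208, -0.0], [-0.0, -0.001, -1.0]]
wrist_force: [-0.2, -0.1, 0.9]
grip_width: 0.093
grasp_force: 0.0
```

Run:
```python
from h import *
c,s=shot('wrist','w1.png');R=np.array(s['tool_rot']);print(s['position'],np.round(c['hand_eye'],3).tolist())
```

```text
[ 0.53087352 -0.13539707  0.27931658] [[0.0, -0.964, -0.264, 0.074], [1.0, 0.0, 0.0, 0.0], [0.0, -0.264, 0.964, -0.155], [0.0, 0.0, 0.0, 1.0]]
```

View pics/w1.png

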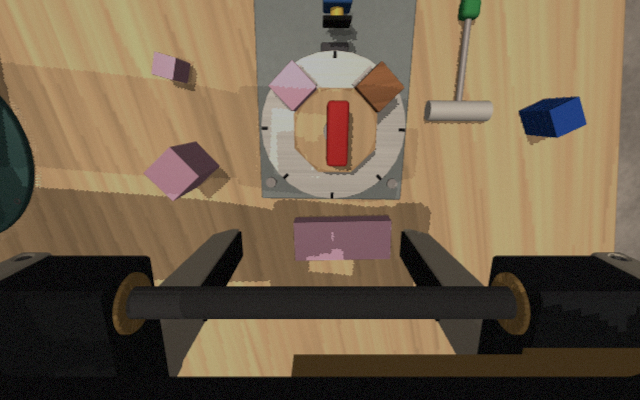

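The wrist view shows the red knob at about (338,133), running vertically. Foam is upper left (293,86), plywood upper right (380,86) and the jaw at the top (337,15).

Run:
```python
from h import *
c=dict(np.load('pics/w1.npz'));s={'position':c['s'],'tool_rot':c['R']}
h=cv2.cvtColor(c['color'],cv2.COLOR_RGB2HSV)
m=cv2.inRange(h,(0,180,90),(6,255,255))|cv2.inRange(h,(174,180,90),(180,255,255));m[:,:300]=0;m[:,380:]=0
ys,xs=np.where(m);print(xs.min(),xs.max(),ys.min(),ys.max())
r=cv2.minAreaRect(np.c_[xs,ys].astype(np.float32));print(r)
P=np.array([onz(c,u,v,.148,s) for u,v in cv2.boxPoints(r)]);print(P.round(4),P.mean(0).round(4))
e=[P[(i+1)%4]-P[i] for i in range(4)];
for a in e[:2]:print(np.linalg.norm(a),np.degrees(np.arctan2(a[1],a[0])))
k=P.mean(0);k[2]=.127;print('tool shift',(s['tool_rot'].T@(k-s['position'])*1000).round(1),'yaw',np.degrees(np.arctan2(c['R'][1,0],c['R'][0,0])))
```

```text
327 348 101 165
((337.5, 133.0), (64.0, 21.0), 90.0)
[[ 0.5543 -0.0529  0.148 ]
 [ 0.5726 -0.0568  0.148 ]
 [ 0.562  -0.1135  0.148 ]
 [ 0.5426 -0.1094  0.148 ]] [ 0.5579 -0.0831  0.148 ]
0.018776445148874634 -11.991491853310855
0.05765571028603329 -100.64496264079638
tool shift [ 56.8  15.7 152.3] yaw 78.00076141319163
```

Call:
jog_arm --steps '[{"x": 40,"y": 11,"z": 20,"spin": 0,"grip": 60},{"x": 56,"y": 15,"z": 70,"spin": 0,"grip": 100},{"x": 56,"y": 15,"z": 120,"spin": 0,"grip": 100},{"x": 56,"y": 15,"z": 151,"spin": 0,"grip": 100},{"x": 56,"y": 15,"z": 151,"spin": 0,"grip": 100},{"x": 56,"y": 15,"z": 151,"spin": 0,"grip": 255},{"x": 56,"y": 15,"z": 151,"spin": 0,"grip": 255},{"x": 56,"y": 15,"z": 151,"spin": 0,"grip": 255}]'

```text
time_s: 2.65
position: [0.5578, -0.0838, 0.1298]
tool_rot: [[0.209, 0.978, 0.001], [0.978, -0.209, -0.0], [0.0, 0.002, -1.0]]
wrist_force: [-0.2, 0.1, -0.1]
grip_width: 0.0312
grasp_force: 0.0
```

Call:
jog_arm --steps '[{"x": 0,"y": 0,"z": 0,"spin": 0,"grip": 255},{"x": 0,"y": 0,"z": 0,"spin": 0,"grip": 255},{"x": 0,"y": 0,"z": 0,"spin": 0.05,"grip": 255},{"x": 0,"y": 0,"z": 0,"spin": 0.11,"grip": 255},{"x": 0,"y": 0,"z": 0,"spin": 0.17,"grip": 255},{"x": 0,"y": 0,"z": 0,"spin": 0.24,"grip": 255},{"x": 0,"y": 0,"z": 0,"spin": 0.31,"grip": 255},{"x": 0,"y": 0,"z": 0,"spin": 0.38,"grip": 255}]'

```text
time_s: 3.65
position: [0.5575, -0.0837, 0.1291]
tool_rot: [[0.558, 0.83, 0.0], [0.83, -0.558, -0.0], [-0.0, 0.001, -1.0]]
wrist_force: [-1.4, -0.6, 4.9]
grip_width: 0.02
grasp_force: 30.2
```

Call:
jog_arm --steps '[{"x": 0,"y": 0,"z": 0,"spin": 0.07,"grip": 255},{"x": 0,"y": 0,"z": 0,"spin": 0.14,"grip": 255},{"x": 0,"y": 0,"z": 0,"spin": 0.21,"grip": 255},{"x": 0,"y": 0,"z": 0,"spin": 0.28,"grip": 255},{"x": 0,"y": 0,"z": 0,"spin": 0.35,"grip": 255},{"x": 0,"y": 0,"z": 0,"spin": 0.405,"grip": 255},{"x": 0,"y": 0,"z": 0,"spin": 0.405,"grip": 255},{"x": 0,"y": 0,"z": 0,"spin": 0.405,"grip": 255}]'

```text
time_s: 4.65
position: [0.5578, -0.0838, 0.1291]
tool_rot: [[0.838, 0.545, 0.001], [0.545, -0.838, -0.0], [0.001, 0.001, -1.0]]
wrist_force: [3.1, -4.3, 5.5]
grip_width: 0.0197
grasp_force: 30.0
```

Call:
jog_arm --steps '[{"x": 0,"y": 0,"z": 0,"spin": 0,"grip": 110},{"x": 0,"y": 0,"z": 0,"spin": 0,"grip": 110},{"x": 0,"y": 0,"z": 0,"spin": 0,"grip": 110},{"x": 0,"y": 0,"z": -40,"spin": 0,"grip": 110},{"x": 0,"y": 0,"z": -90,"spin": 0,"grip": 110},{"x": 0,"y": 0,"z": -140,"spin": 0,"grip": 60},{"x": 0,"y": 0,"z": -150,"spin": 0,"grip": 0},{"x": 0,"y": 0,"z": -150,"spin": 0,"grip": 0}]'

```text
time_s: 5.65
position: [0.5575, -0.0836, 0.2784]
tool_rot: [[0.839, 0.545, 0.0], [0.545, -0.839, 0.0], [0.0, 0.0, -1.0]]
wrist_force: [-0.1, -0.0, -1.2]
grip_width: 0.0785
grasp_force: 0.0
```

Call:
jog_arm --steps '[{"x": 30,"y": -30,"z": 0,"spin": 0.16,"grip": 0},{"x": 65,"y": -65,"z": 0,"spin": 0.32,"grip": 0},{"x": 105,"y": -105,"z": 0,"spin": 0.48,"grip": 0},{"x": 140,"y": -140,"z": 0,"spin": 0.64,"grip": 0},{"x": 170,"y": -171,"z": 0,"spin": 0.78,"grip": 0},{"x": 170,"y": -171,"z": 0,"spin": 0.78,"grip": 0},{"x": 170,"y": -171,"z": 0,"spin": 0.78,"grip": 0}]'

```text
time_s: 6.52
position: [0.6066, 0.1521, 0.277]
tool_rot: [[0.98, -0.201, -0.002], [-0.201, -0.98, -0.001], [-0.002, 0.001, -1.0]]
wrist_force: [-0.2, -0.7, 0.7]
grip_width: 0.0927
grasp_force: 0.0
```

Run:
```python
from h import *
c,s=shot('wrist','w2.png');print(s['position'],s['joint_pos'],c['intrinsics'])
```

```text
[0.60655437 0.15206287 0.27698356] [ 2.04933222e-01  1.13161100e-03  1.48549008e+00 -1.86043847e-04
  1.65723853e+00  1.97813626e+00] [[304.93868714   0.         320.9203654 ]
 [  0.         304.93868714 197.7215995 ]
 [  0.           0.           1.        ]]
```

View pics/w2.png

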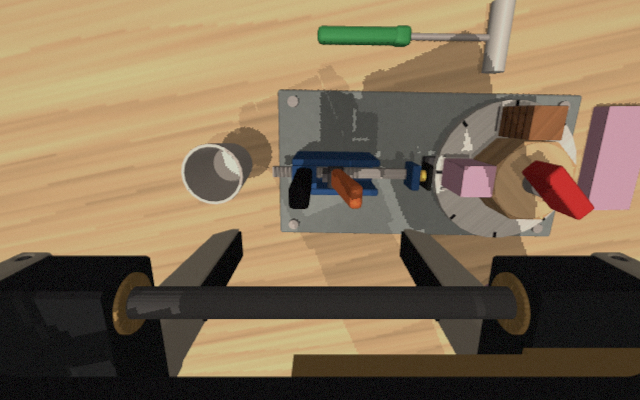

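The foam at (469,178) now sits squarely before the jaw (415,176), with the plywood beside it. The grip top is at about (298,200) and the trigger top at about (352,198).

```bash
cat >> h.py <<'E'
a=np.radians(-101.7);ex=np.array([np.cos(a),np.sin(a),0]);ey=np.array([-ex[1],ex[0],0]);O=np.array([.5578,-.0837,0])-.13*ex
def rig(p): q=np.asarray(p)-O;return np.round([q@ex*1000,q@ey*1000,q[2]*1000],1)
E
python3 - <<'E'
from h import *
c=dict(np.load('pics/w2.npz'));s={'position':c['s'],'tool_rot':c['R']}
h=cv2.cvtColor(c['color'],cv2.COLOR_RGB2HSV)
print('tcp',rig(s['position']))
m=cv2.inRange(h,(6,190,60),(16,255,255));m[:,:325]=0;m[:,370:]=0
ys,xs=np.where(m);print('orange',xs.min(),xs.max(),ys.min(),ys.max())
k=cv2.inRange(h,(0,0,0),(180,255,30));k[:,:280]=0;k[:,318:]=0;k[:160]=0;k[215:]=0
ys2,xs2=np.where(k);print('black',xs2.min(),xs2.max(),ys2.min(),ys2.max())
b=ys>ys.max()-9;print('orange bottom',xs[b].min(),xs[b].max());
for u in(xs[b].min(),xs[b].max()):print(rig(onz(c,u,ys.max()-6,.176,s)))
b=ys2>ys2.max()-9;print('black bottom',xs2[b].min(),xs2[b].max());
for u in(xs2[b].min(),xs2[b].max()):print(rig(onz(c,u,ys2.max()-6,.18,s)))
# plate corners
for u,v in((280,91),(581,95),(282,232),(551,237)):print('corner',rig(onz(c,u,v,.012,s)))
# foam pink
f=cv2.inRange(h,(150,30,90),(179,140,255));f[:,:430]=0;f[:,510:]=0;y,x=np.where(f);print('foam',x.min(),x.max(),y.min(),y.max(),rig(onz(c,x.min(),(y.min()+y.max())/2,.098,s)))
E
```

```text
tcp [-1.108e+02 -1.000e-01  2.770e+02]
orange 332 361 170 207
black 289 311 168 208
orange bottom 344 360
[-91.5   0.4 176. ]
[-77.6   0.4 176. ]
black bottom 289 308
[-139.     0.6  180. ]
[-122.7    0.6  180. ]
corner [-164.9  102.    12. ]
corner [228.1  97.8  12. ]
corner [-168.6  -94.4   12. ]
corner [ 229.4 -101.7   12. ]
foam 442 495 158 197 [23.3  5.4 98. ]
```

Call:
jog_arm --steps '[{"x": 0,"y": 0,"z": 50,"spin": 0,"grip": 0},{"x": 0,"y": 0,"z": 90,"spin": 0,"grip": 0},{"x": 0,"y": 0,"z": 120,"spin": 0,"grip": 0},{"x": 0,"y": 0,"z": 135,"spin": 0,"grip": 0},{"x": 0,"y": 0,"z": 135,"spin": 0,"grip": 0},{"x": 0,"y": 0,"z": 135,"spin": 0,"grip": 0}]'

```text
time_s: 7.32
position: [0.6075, 0.1522, 0.1452]
tool_rot: [[0.979, -0.203, 0.002], [-0.203, -0.979, 0.0], [0.002, -0.001, -1.0]]
wrist_force: [0.5, -0.1, 0.1]
grip_width: 0.0931
grasp_force: 0.0
```

Run:
```python
from h import *
c,s=shot('wrist','w3.png');print(rig(s['position']))
cv2.imwrite('pics/w3c.png',cv2.resize(c['color'][90:290,280:640,::-1],(720,400),interpolation=cv2.INTER_CUBIC))
```

```text
[-111.1    0.8  145.2]
```

View pics/w3c.png

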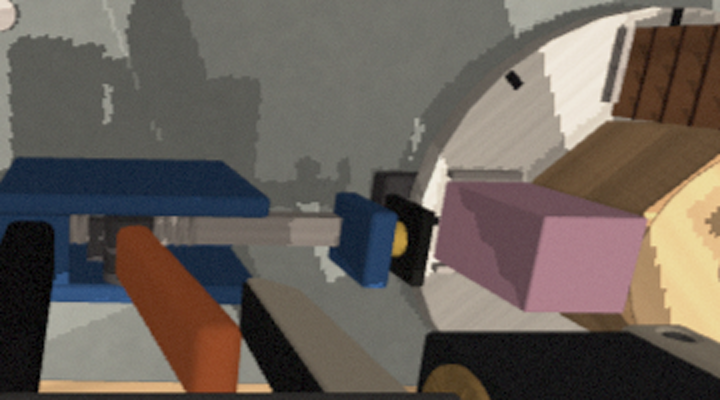

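The crop shows the blue jaw plate (390,250), the yellow stem (399,238), the pad's top edge (432,245) and the foam's front face ahead of it. The front finger stands just ahead of the orange blade.

```bash
cat >> h.py <<'E'
def meas(f=None):
    """rig x of top edges of blue plate & pad (z=83), from 15 image rows"""
    if f: c=dict(np.load('pics/'+f));s={'position':c['s'],'tool_rot':c['R']}
    else:
        import time; c,s=shot('wrist','m%d.png'%int(time.time()))
    hsv=cv2.cvtColor(c['color'],cv2.COLOR_RGB2HSV)
    b=cv2.inRange(hsv,(100,120,30),(125,255,255));k=cv2.inRange(hsv,(0,0,0),(180,255,55));ye=cv2.inRange(hsv,(18,120,60),(32,255,255))
    o=[];
    for v in range(204,224,2):
        xb=np.where(b[v,430:600])[0]
        if not len(xb):continue
        ub=430+xb.max()
        kk=np.where(k[v,ub+2:ub+45])[0]
        # first contiguous black run after the stem
        kk=[q for q in kk if q>=3]
        if not kk: continue
        e=kk[0]
        for q in kk:
            if q-e>2:break
            e=q
        up=ub+2+e
        o.append((ub,up,rig(onz(c,ub+.5,v,.083,s))[0],rig(onz(c,up+.5,v,.083,s))[0],int((ye[v,430:600]>0).sum())))
    o=np.array(o); print('t',sense()['time_s'],'plate/pad px',np.median(o[:,:2],0),'plate x',np.median(o[:,2]).round(1),'pad x',np.median(o[:,3]).round(1),'sep',np.median(o[:,3]-o[:,2]).round(1),'stem px',o[:,4].max(),'w',sense()['grip_width'],'F',np.round(sense()['wrist_force'],1),sense()['grasp_force']); return c
E
python3 - <<'E'
from h import *
meas('w3.npz')
c=dict(np.load('pics/w3.npz'));s={'position':c['s'],'tool_rot':c['R']}
print('foam top front edge',rig(onz(c,280+530/2,90+250/2,.098,s)),rig(onz(c,280+435/2,90+250/2,.038,s)))
for v in(204,214,220):print(c['color'][v,468:504].tolist()) if v==214 else 0
E
```

```text
t 7.375 plate/pad px [475. 493.] plate x 3.3 pad x 17.0 sep 13.5 stem px 7.0 w 0.09264254873606594 F [ 0.8  1.  -0.2] 0.0
foam top front edge [43.9  6.8 98. ] [ 47.4 -13.2  38. ]
[[39, 65, 99], [38, 61, 95], [36, 64, 96], [39, 63, 97], [40, 65, 99], [41, 67, 98], [44, 67, 101], [36, 59, 92], [135, 113, 73], [175, 141, 63], [179, 143, 64], [177, 143, 63], [167, 132, 59], [157, 127, 56], [116, 94, 42], [38, 32, 14], [8, 9, 6], [14, 17, 11], [13, 14, 12], [17, 15, 12], [14, 15, 15], [28, 27, 24], [21, 17, 16], [24, 23, 22], [30, 29, 25], [20, 18, 18], [98, 92, 86], [186, 175, 160], [219, 208, 191], [176, 157, 150], [120, 92, 98], [119, 87, 95], [119, 87, 93], [119, 88, 95], [115, 84, 91], [117, 86, 93]]
```

Call:
jog_arm --steps '[{"x": 0,"y": -5,"z": 0,"spin": 0,"grip": 60},{"x": 0,"y": -10,"z": 0,"spin": 0,"grip": 120},{"x": 0,"y": -10,"z": 0,"spin": 0,"grip": 255},{"x": 0,"y": -10,"z": 0,"spin": 0,"grip": 255},{"x": 0,"y": -10,"z": 0,"spin": 0,"grip": 255},{"x": 0,"y": -10,"z": 0,"spin": 0,"grip": 255},{"x": 0,"y": -10,"z": 0,"spin": 0,"grip": 255},{"x": 0,"y": -10,"z": 0,"spin": 0,"grip": 255}]'

```text
time_s: 8.38
position: [0.6089, 0.1592, 0.1444]
tool_rot: [[0.979, -0.204, -0.001], [-0.204, -0.979, -0.006], [0.001, 0.006, -1.0]]
wrist_force: [-8.0, -26.0, 10.4]
grip_width: 0.0421
grasp_force: 30.8
```

Run:
```python
from h import *
meas()
```

```text
t 8.425 plate/pad px [496. 514.] plate x 12.2 pad x 26.1 sep 13.6 stem px 6.0 w 0.04197192431687523 F [ -7.5 -25.8  11.3] 30.761805474758148
```

Call:
jog_arm --steps '[{"x": 0,"y": 5,"z": 0,"spin": 0,"grip": 100},{"x": 0,"y": 10,"z": 0,"spin": 0,"grip": 0},{"x": 0,"y": 10,"z": 0,"spin": 0,"grip": 0},{"x": 0,"y": 10,"z": 0,"spin": 0,"grip": 0},{"x": 0,"y": 10,"z": 0,"spin": 0,"grip": 0},{"x": 0,"y": 10,"z": 0,"spin": 0,"grip": 0},{"x": 0,"y": 10,"z": 0,"spin": 0,"grip": 0}]'

```text
time_s: 9.3
position: [0.6069, 0.1525, 0.1436]
tool_rot: [[0.979, -0.203, 0.0], [-0.203, -0.979, 0.0], [0.0, -0.0, -1.0]]
wrist_force: [-0.3, 0.0, 0.2]
grip_width: 0.0929
grasp_force: 0.0
```

Call:
jog_arm --steps '[{"x": 0,"y": -5,"z": 0,"spin": 0,"grip": 60},{"x": 0,"y": -10,"z": 0,"spin": 0,"grip": 120},{"x": 0,"y": -10,"z": 0,"spin": 0,"grip": 255},{"x": 0,"y": -10,"z": 0,"spin": 0,"grip": 255},{"x": 0,"y": -10,"z": 0,"spin": 0,"grip": 255},{"x": 0,"y": -10,"z": 0,"spin": 0,"grip": 255},{"x": 0,"y": -10,"z": 0,"spin": 0,"grip": 255},{"x": 0,"y": -10,"z": 0,"spin": 0,"grip": 255}]'

```text
time_s: 10.3
position: [0.6088, 0.1592, 0.1443]
tool_rot: [[0.979, -0.204, -0.001], [-0.204, -0.979, -0.006], [0.0, 0.006, -1.0]]
wrist_force: [-6.7, -26.3, 10.3]
grip_width: 0.0421
grasp_force: 30.7
```

Run:
```python
from h import *
c=meas()
cv2.imwrite('pics/w4c.png',cv2.resize(c['color'][90:290,280:640,::-1],(720,400),interpolation=cv2.INTER_CUBIC))
```

```text
t 10.35 plate/pad px [509.5 528. ] plate x 22.5 pad x 36.2 sep 13.5 stem px 5.0 w 0.0420396791080617 F [ -7.1 -25.5  11.2] 30.73682578280568
```

View pics/w4c.png

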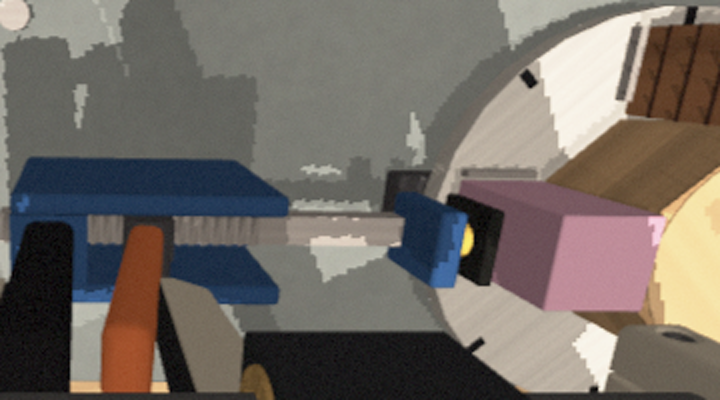

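The jaw advances about 10 mm per stroke. The pad's top edge is now at (500,240) in the crop and still short of the foam, so I'll do another stroke.

Call:
jog_arm --steps '[{"x": 0,"y": 5,"z": 0,"spin": 0,"grip": 100},{"x": 0,"y": 10,"z": 0,"spin": 0,"grip": 0},{"x": 0,"y": 10,"z": 0,"spin": 0,"grip": 0},{"x": 0,"y": 10,"z": 0,"spin": 0,"grip": 0},{"x": 0,"y": 10,"z": 0,"spin": 0,"grip": 0},{"x": 0,"y": 10,"z": 0,"spin": 0,"grip": 0},{"x": 0,"y": 10,"z": 0,"spin": 0,"grip": 0}]'

```text
time_s: 11.22
position: [0.6069, 0.1525, 0.1436]
tool_rot: [[0.979, -0.203, 0.0], [-0.203, -0.979, 0.0], [-0.0, -0.0, -1.0]]
wrist_force: [-0.2, 0.6, 0.9]
grip_width: 0.0933
grasp_force: 0.0
```

Call:
jog_arm --steps '[{"x": 0,"y": -5,"z": 0,"spin": 0,"grip": 60},{"x": 0,"y": -10,"z": 0,"spin": 0,"grip": 90},{"x": 0,"y": -10,"z": 0,"spin": 0,"grip": 110},{"x": 0,"y": -10,"z": 0,"spin": 0,"grip": 120},{"x": 0,"y": -10,"z": 0,"spin": 0,"grip": 120},{"x": 0,"y": -10,"z": 0,"spin": 0,"grip": 120},{"x": 0,"y": -10,"z": 0,"spin": 0,"grip": 120}]'

```text
time_s: 12.1
position: [0.6091, 0.1608, 0.1444]
tool_rot: [[0.979, -0.203, 0.0], [-0.203, -0.979, -0.003], [0.001, 0.003, -1.0]]
wrist_force: [-4.9, -14.5, 7.5]
grip_width: 0.0493
grasp_force: 8.0
```

Run:
```python
from h import *
c=meas()
```

```text
t 12.15 plate/pad px [523.5 541.5] plate x 31.2 pad x 44.5 sep 13.4 stem px 4.0 w 0.049497855978823856 F [ -4.3 -13.8   9.2] 7.9608046263456345
```

Call:
jog_arm --steps '[{"x": 0,"y": 0,"z": 0,"spin": 0,"grip": 130},{"x": 0,"y": 0,"z": 0,"spin": 0,"grip": 142},{"x": 0,"y": 0,"z": 0,"spin": 0,"grip": 142},{"x": 0,"y": 0,"z": 0,"spin": 0,"grip": 142}]'

```text
time_s: 12.65
position: [0.6088, 0.1592, 0.1443]
tool_rot: [[0.979, -0.204, -0.001], [-0.204, -0.979, -0.006], [0.0, 0.006, -1.0]]
wrist_force: [-6.6, -25.5, 10.2]
grip_width: 0.0421
grasp_force: 25.2
```

Run:
```python
from h import *
c=meas()
cv2.imwrite('pics/w5c.png',cv2.resize(c['color'][140:260,460:640,::-1],(720,480),interpolation=cv2.INTER_CUBIC))
```

```text
t 12.7 plate/pad px [523. 541.] plate x 32.4 pad x 46.0 sep 13.5 stem px 5.0 w 0.04252755815779554 F [ -7.3 -25.8  11.4] 25.183870308101177
```

View pics/w5c.png

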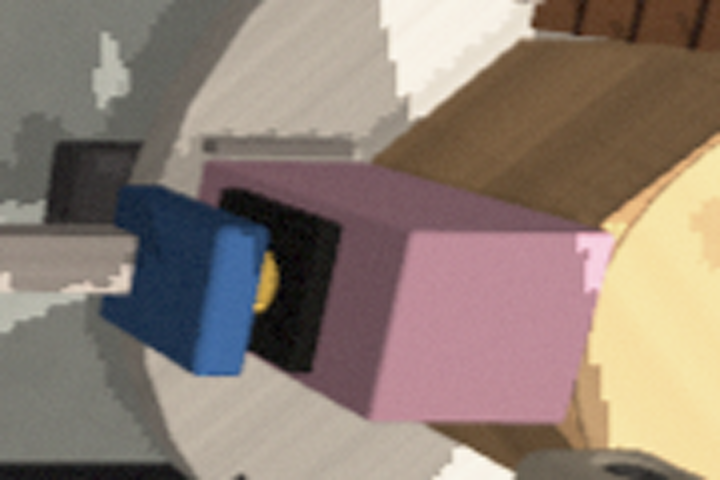

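The pad (black, right edge about 325,290) is just short of the foam face, and the stem is still uncompressed. I'll compute the gap, then make the next stroke in small increments.

Run:
```python
from h import *
import glob
f=sorted(glob.glob('pics/m*.npz'))[-1]
c=dict(np.load(f));s={'position':c['s'],'tool_rot':c['R']}
print(rig(onz(c,460+395/4,140+310/4,.098,s)),rig(onz(c,460+410/4,140+235/4,.098,s)),rig(onz(c,460+372/4,140+418/4,.098,s)),'post edge',rig(onz(c,460+590/4,140+330/4,.098,s)))
```

```text
[47.3  4.5 98. ] [47.1 18.1 98. ] [ 47.4 -15.9  98. ] post edge [82.5  0.7 98. ]
```

Call:
jog_arm --steps '[{"x": 0,"y": 5,"z": 0,"spin": 0,"grip": 100},{"x": 0,"y": 10,"z": 0,"spin": 0,"grip": 0},{"x": 0,"y": 10,"z": 0,"spin": 0,"grip": 0},{"x": 0,"y": 10,"z": 0,"spin": 0,"grip": 0},{"x": 0,"y": 10,"z": 0,"spin": 0,"grip": 0},{"x": 0,"y": 10,"z": 0,"spin": 0,"grip": 0},{"x": 0,"y": 10,"z": 0,"spin": 0,"grip": 0}]'

```text
time_s: 13.58
position: [0.6069, 0.1524, 0.1437]
tool_rot: [[0.979, -0.203, 0.0], [-0.203, -0.979, 0.0], [-0.0, -0.0, -1.0]]
wrist_force: [0.8, 0.4, 0.0]
grip_width: 0.0927
grasp_force: 0.0
```

Call:
jog_arm --steps '[{"x": 0,"y": -5,"z": 0,"spin": 0,"grip": 60},{"x": 0,"y": -10,"z": 0,"spin": 0,"grip": 80},{"x": 0,"y": -10,"z": 0,"spin": 0,"grip": 95},{"x": 0,"y": -10,"z": 0,"spin": 0,"grip": 95},{"x": 0,"y": -10,"z": 0,"spin": 0,"grip": 95}]'

```text
time_s: 14.2
position: [0.609, 0.1606, 0.1443]
tool_rot: [[0.979, -0.203, -0.0], [-0.203, -0.979, -0.004], [0.001, 0.004, -1.0]]
wrist_force: [-4.8, -15.7, 8.7]
grip_width: 0.0589
grasp_force: 8.5
```

Run:
```python
from h import *
c=meas()
```

```text
t 14.25 plate/pad px [531.  545.5] plate x 37.0 pad x 47.4 sep 10.4 stem px 1.0 w 0.058684375003797404 F [ -5.6 -16.2   8.6] 8.490771353244781
```

Call:
jog_arm --steps '[{"x": 0,"y": 0,"z": 0,"spin": 0,"grip": 101},{"x": 0,"y": 0,"z": 0,"spin": 0,"grip": 106},{"x": 0,"y": 0,"z": 0,"spin": 0,"grip": 106},{"x": 0,"y": 0,"z": 0,"spin": 0,"grip": 106}]'

```text
time_s: 14.75
position: [0.609, 0.1604, 0.1444]
tool_rot: [[0.979, -0.204, -0.0], [-0.204, -0.979, -0.004], [0.001, 0.004, -1.0]]
wrist_force: [-5.4, -16.5, 8.9]
grip_width: 0.0548
grasp_force: 9.3
```

Run:
```python
from h import *
c=meas()
cv2.imwrite('pics/w6c.png',cv2.resize(c['color'][140:260,460:640,::-1],(720,480),interpolation=cv2.INTER_CUBIC))
```

```text
t 14.8 plate/pad px [533. 545.] plate x 38.8 pad x 47.4 sep 8.9 stem px 0.0 w 0.05478946346521149 F [ -5.9 -17.8   9.1] 9.320067198568722
```

View pics/w6c.png

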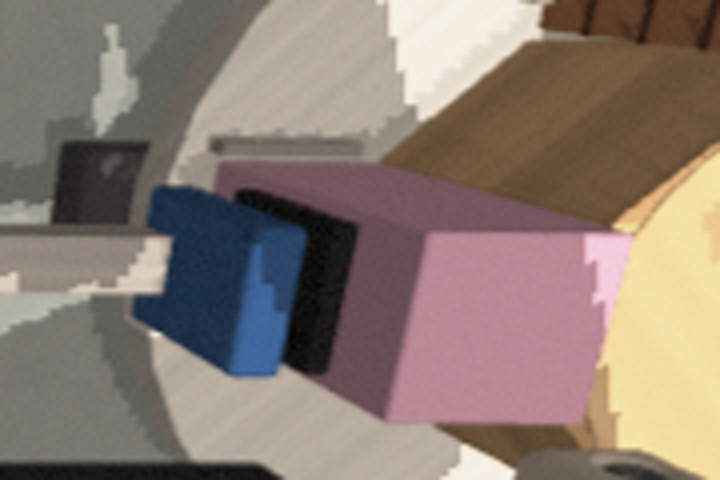

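The blue plate has closed on the pad: the separation went from 13.5 to 8.9 mm, so about 4.6 of the 10 mm is compressed. The foam is upright against the post and the trigger is held.

Call:
jog_arm --steps '[{"x": 0,"y": 0,"z": 0,"spin": 0,"grip": 106},{"x": 0,"y": 0,"z": 0,"spin": 0,"grip": 106},{"x": 0,"y": 0,"z": 0,"spin": 0,"grip": 106},{"x": 0,"y": 0,"z": 0,"spin": 0,"grip": 106}]'

```text
time_s: 15.3
position: [0.609, 0.1604, 0.1444]
tool_rot: [[0.979, -0.204, -0.0], [-0.204, -0.979, -0.004], [0.001, 0.004, -1.0]]
wrist_force: [-5.6, -16.6, 9.3]
grip_width: 0.0546
grasp_force: 9.3
```

Run:
```python
from h import *
meas(); print(env.sign_off())
```

```text
t 15.35 plate/pad px [533. 545.] plate x 38.7 pad x 47.4 sep 8.9 stem px 0.0 w 0.05437836022321983 F [ -5.6 -17.3   9.2] 9.31372811057372
the job is handed in; nothing more can be done
None
```

The job is handed in at 15.4 s: the table is turned one stop so the foam faces the jaw, and the pad is pressed about 4.6 of its 10 mm into the spring by camera measurement, with the trigger still held squeezed; the hand-in returned no verdict.

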